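# Eject the sample cell and sight the empty seat through the inspection mirror

## Robot

A 6-joint arm with a two-finger parallel gripper is mounted at the origin on the work surface. World frame = base frame: x ahead of the robot, y to its left, z up, the work surface at z = 0. Lengths are in m, angles in rad, forces in N, time in s.
With the tool pointing down it reaches from about 0.225 to 0.875 m from the base axis. Payload 3.4 kg.
Tool frame: the origin (TCP) lies midway between the tips of the shut fingers; the grasp point (between the pads) lies 19 mm behind it (manip.grasp_offset is the distance from the TCP to the grasp point, in m); x points along the fingers, y is the direction in which the jaws open and shut, and the axes are right-handed (so a half turn about x gives the same grasp; the last joint's range is limited). The gripper opens to 85 mm and grips with 20 to 120 N. Pads are 22 mm wide; open, the fingers measure 114 mm over their backs; the gripper's body (76 mm by 85 mm) begins 54 mm behind the grasp point. The pads swing forward as they close: fully open they stand 13 mm farther back than shut.
Start: joints at [1.216, 0.276, 1.505, -0, 1.361, -0.121], TCP at [0.133, 0.559, 0.231] pointing down, gripper open.
Joint ranges: [-2.89, 2.89], [-0.75, 2.08], [0.22, 2.7], [-1.18, 4.32], [0.11, 2.71], [-2.7, 2.7]. Speed limits (rad/s): [2.57, 2.57, 3.14, 3.14, 3.14, 3.14].

## Interface

Orientations are given as a unit quaternion [w, x, y, z].
In Python, from rig import manip gives the robot as it stands.
- The arm moves only by the shell command python3 -m creep 'ROWS' [OPENING] [FORCE]. ROWS is a JSON object of lists of equal length, an entry for each row: "delta_pos": the shift along the tool's x, y, z in cm, a list of three; "dr": the turn, a rotation vector about the tool's x, y, z in rad, a list of three. In form: {"delta_pos": [[dx, dy, dz], ...], "dr": [[rx, ry, rz], ...]}. A call has 1 to 10 rows; each row is the pose to reach, as a shift and turn from the pose commanded when the call began, along the tool's axes at that moment; what a row does not reach only later rows make up. A row lasts 1/10 s, in which the tool goes at most 50 mm and 8.59 degrees, less where a joint would pass 70% of its speed; a pose out of reach is approached as far as the arm can. A call with a gripper value outside its range is refused whole. OPENING is the opening, from -1 (shut) to 1 (fully open), set as the call begins (- or left out, the last holds). The fingers move at their own pace and stop on an object; FORCE is the grip in N (left out, the last holds). Time passes only in rows, so rows that repeat a pose let the fingers close. It gives the time, the measured TCP pose, the force and the opening at its end, in the units of the state.
- manip.get_state(): the state, without advancing time (a new reading comes with each control period).
- manip.get_image(name): name is "scene" or "top"; returns a dict with "pixels" (384x512x3 uint8, blue, green, red), "depth" (384x512 float32, m along the optical axis (not along the pixel's ray), 0 where there is no reading), "intrinsics" (3x3 intrinsics, pixels), "rvec" (rotation vector, rad) and "tvec" (3), from world to camera coordinates, as OpenCV has them. Camera axes: x right, y down, z forward; pixel columns grow to the right and rows downward; lengths in m; the calibration is good to about 2 mm. A picture is of the moment at which its call begins.
- manip.sign_off(): hands the job in, once; it reports no verdict.
The state is a dict: "clock": time; "qpos": joint angles; "qd": joint speeds; "effort": joint torques, N m; "position": TCP position; "ee_rot": TCP orientation; "contact_force": force on the tool from outside, world axes, zero at the start; "moment": the same for the moment, N m; "width": finger opening in m.
Only numpy, scipy, OpenCV 4.12 (cv2) and the standard library are available. Lean on these libraries where they do the work, as an engineer would, in place of code of your own. Each camera call takes 0.05 s, during which the arm holds its last target. There are 200 camera calls.

## Task

Check that the cell holder is empty: press the red ejector slide fully in so that it pushes the orange sample cell out along the holder, without touching the cell yourself, and let the slide spring all the way back. Then swing the sprung inspection mirror by its yellow handle until the camera on the rig sees the green marker behind the empty seat in the middle of the mirror, and finish while holding the mirror steady at that angle, since it springs back if let go. Leave the other things on the bench alone and keep the cell standing.

Things in the scene. Friction and masses are not known exactly. Their poses are not given: they have to be found in the camera images.
- holder: grey cell holder, fixed, x -150 to +115, 66 wide, 30 mm high. Origin on the bench under the seat's centre; the cell is ejected to +x over the flat top (the cell's floor, 30 up). Two rails 10 high at y +-19.5, from x -25, guide it; an end stop at x 109, 16 high, stops it. A white plate at y +23 to +31, 46 wide, top 94 above the bench, bears the green marker and a green strip on its top edge
- seat (a point): centre of the seat floor in the holder (30 mm above the bench), axes as the holder's.
- marker (a point): centre of the green marker, a disc 24 mm across facing the holder's -y, 68 mm above the bench, 22 mm to +y of the seat's centre; axes as the holder's. The cell hides it until it is ejected.
- ejector (a joint): travel of the steel ejector slide with its red thumb tab, m: 0 = out (sprung back), 0.065 = fully pressed, moving along the holder's +x. Spring about 1.2 N at 0 and 4 N fully pressed. Its nose starts 1 to 3 mm from the cell and pushes it as far as the slide goes; the cell stays there when the slide returns
- tab (a point): middle of the rear (-x) face of the red thumb tab, which is pushed along +x; moves with the slide, axes as the holder's. The tab is 10 thick (x), 28 wide (y), from 34 to 86 mm above the bench; this point is 66 mm up, at x -105 mm in the holder when the slide is out. Behind it the holder's bare top (30 mm up) goes on for 45 mm
- cell: orange sample cell, a block 30 x 30 x 50 mm with a white round cap 24 mm across and 10 high on top, about 80 g, standing in the seat. Origin: centre of its underside; z up.
- rig: inspection rig, fixed to the bench: dark round foot (68 mm across, 22 high) with the mirror, and a rail 12 mm high to a black camera. Origin on the bench under the mirror's pivot; +x points along the rail to the camera, z up.
- lens (a point): centre of the camera's lens (blue disc), 240 mm from the pivot along the rig's +x and 68 mm above the bench, looking at the mirror.
- mirror (a joint): angle of the mirror about its upright pivot, rad: 0 = at rest on its stop, growing anticlockwise seen from above, to 1.2. The normal's direction is rig yaw + 0.4 + joint. A spring pulls it back to 0 (0.075 Nm at 0, plus 0.25 Nm per rad; 1 to 5 N at the handle)
- glass (a point): centre of the mirror's reflecting face, on the pivot axis, 68 mm above the bench; +x is the normal of the face, out of the glass. The mirror is 86 wide and 56 high (40 to 96 mm above the bench), 8 thick.
- handle: origin on the mirror's upright yellow handle, a round post 14 mm thick from 80 to 142 mm above the bench; this point is 118 mm up, on the post's axis, 68 mm behind the glass (-x of glass). The bar joining it to the mirror lies 80 to 88 mm up. It is a sleeve that turns freely on its upright pin, so its own yaw means nothing.
- sight (a point): the camera's line of sight after the mirror: origin at the middle of the glass, +x along the reflected line (its direction is rig yaw + 0.8 + 2 x joint). The marker appears in the middle of the mirror when this line runs through it: the marker's y in this frame is then 0.
- spare_cell: bystander: blue cell, 30 x 30 x 60 mm, standing; origin under its centre.
- bottle_a: bystander: metal bottle 72 mm across, 190 high; origin under its centre.
- bottle_b: bystander: metal bottle 72 mm across, 190 high; origin under its centre.
- jar: bystander: amber jar 60 mm across, 60 high; origin under its centre.
- beaker: bystander: empty glass beaker 90 mm across, 110 high; origin under its centre.
- spatula: bystander: spatula lying on the bench; origin at its underside.
- dish: bystander: white dish 90 mm across, 18 high; origin under its centre.

How it is judged:
By the outcome, as a careful person would: the job done as asked, in the order asked, and still so for the second after the job is handed in, while the arm keeps its last pose, push and grip.
It also fails if it takes over 48 s, if anything falls off the work surface, if the arm or the gripper's body presses on something with over 40 N, if the wrist force passes 120 N, or if a joint passes its speed limit or range.

## Working session

There is one attempt and no reset: what is moved stays moved. The work goes in short steps, Python scripts to look and compute and a shell command to move; the robot and the scene stay as the last step left them, time stands still between calls to the robot, and variables do not carry over. Pictures are saved under pics/ and viewed, about 8 in all and at most 12, crops included, and the job is handed in when it is done.

```bash
mkdir -p pics; cat > h.py <<'E'
import numpy as np, cv2
from rig import manip
from scipy.spatial.transform import Rotation as R
def cam(n):
    d=manip.get_image(n); d['R']=cv2.Rodrigues(np.array(d['rvec'],float))[0]; d['t']=np.array(d['tvec'],float).ravel(); return d
def ray(d,u,v):
    K=np.array(d['intrinsics']); r=d['R'].T@(np.linalg.inv(K)@np.array([u,v,1.])); return -d['R'].T@d['t'], r
def onz(d,u,v,z):
    c,r=ray(d,u,v); return c+r*(z-c[2])/r[2]
def cloud(d):
    K=np.array(d['intrinsics']); Z=d['depth']; v,u=np.indices(Z.shape)
    P=np.stack([(u-K[0,2])/K[0,0]*Z,(v-K[1,2])/K[1,1]*Z,Z],-1)
    return (P-d['t'])@d['R']
def tool():
    s=manip.get_state(); q=s['ee_rot']; return np.array(s['position']), R.from_quat([q[1],q[2],q[3],q[0]]), s
E
python3 - <<'E'
from h import *
for n in('scene','top'):
    d=cam(n); cv2.imwrite(f'pics/{n}0.png',d['pixels']); np.savez(f'{n}0.npz',**{k:d[k] for k in('pixels','depth','intrinsics','rvec','tvec')})
    print(n,-d['R'].T@d['t'], np.array(d['intrinsics'])[0])
    P=cloud(d); hsv=cv2.cvtColor(d['pixels'],cv2.COLOR_BGR2HSV)
    for nm,lo,hi in(('red',(0,140,60),(6,255,255)),('red2',(172,140,60),(180,255,255)),('orange',(8,140,80),(20,255,255)),('yellow',(22,140,80),(34,255,255)),('green',(45,100,50),(85,255,255)),('blue',(95,120,50),(130,255,255))):
        m=cv2.inRange(hsv,lo,hi); k,l,st,c=cv2.connectedComponentsWithStats(m)
        for i in range(1,k):
            if st[i,4]>15:
                q=P[(l==i)&(d['depth']>0)]
                print(nm,st[i],c[i].round(1),np.median(q,0).round(3) if len(q) else '',q.max(0).round(3) if len(q) else '')
print(manip.get_state())
E
```

```text
scene [ 1.20789705 -0.67538628  0.81223998] [416.74461803   0.         250.45000564]
red [322 152   7  12  35] [324.5 156.2] [0.523 0.249 0.071] [0.528 0.261 0.087]
orange [117   0  16  32 255] [124.9  13.9] [-0.767  0.281  0.274] [-0.748  0.327  0.329]
orange [315   2  22  17 271] [326.2  11.2] [-0.314  1.255  0.181] [-0.207  1.453  0.186]
orange [ 96   4  18  33 305] [104.8  18. ] [-0.766  0.173  0.284] [-0.745  0.227  0.33 ]
orange [ 382    5  130   57 3947] [457.7  33. ] [0.375 1.369 0.182] [0.653 1.753 0.188]
orange [336 169  13  16 144] [341.8 176.7] [0.625 0.211 0.061] [0.635 0.231 0.079]
yellow [240 167   4  17  49] [241.9 174.4] [ 0.464 -0.053  0.117] [ 0.468 -0.045  0.141]
blue [  32    0   37   54 1099] [49.7 22.7] [-0.668 -0.107  0.332] [-0.655 -0.053  0.425]
blue [168 216  14  19 172] [174.6 226.3] [ 0.425 -0.272  0.029] [ 0.436 -0.248  0.051]
top [ 0.34868651 -0.05882712  1.43302011] [378.98215363   0.         253.32301304]
red [160 189   8   5  18] [163.4 190.7] [0.518 0.253 0.087] [0.525 0.266 0.092]
orange [  5  83  15  19 151] [11.6 91.1] [ 1.07   1.166 -0.416] [ 1.
[... 328 characters left out ...]
0.047] [ 0.42  -0.245  0.057]
{'clock': 0.1, 'qpos': array([ 1.21602494e+00,  2.76523394e-01,  1.50598472e+00,  1.47398243e-05,
        1.36069416e+00, -1.20994467e-01]), 'qd': array([ 1.94552010e-04, -1.95933008e-03, -1.99062338e-03, -1.81896048e-03,
        9.05664541e-04,  1.76688823e-05]), 'effort': array([ 9.77571763e-04, -4.17699623e+01, -2.46405369e+01, -2.54118377e-04,
        5.78849518e-03, -4.61842532e-06]), 'position': array([0.13303769, 0.55892793, 0.23053967]), 'ee_rot': array([ 0.7021423 ,  0.08191374,  0.70242041, -0.08301746]), 'contact_force': array([0.00280015, 0.04557189, 0.6852197 ]), 'moment': array([-0.04944604,  0.01412446, -0.01433981]), 'width': 0.08582025194077408}
```

View pics/scene0.png

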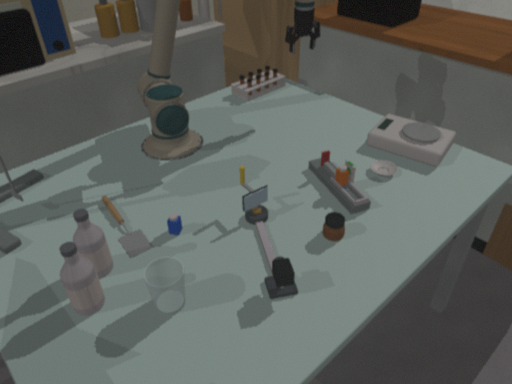

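View pics/top0.png

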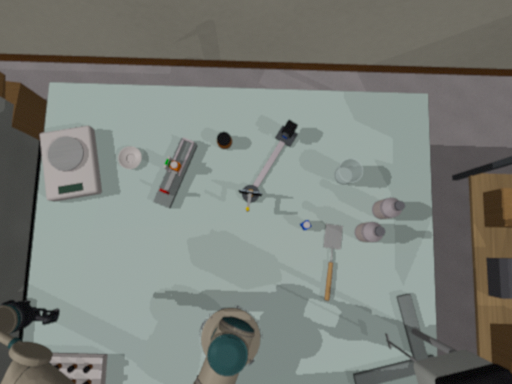

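Holder is at top-view (176,172) with the red tab end at (163,190) and the cell at (176,167). The rig foot is at (250,193), its camera at (288,130) and the handle at (248,208). Next I'll measure the holder and rig.

```bash
cat > meas.py <<'E'
from h import *
def ld(n):
    d=dict(np.load(n+'0.npz')); d['R']=cv2.Rodrigues(d['rvec'])[0]; d['t']=d['tvec'].ravel(); return d
t,s=ld('top'),ld('scene')
for n,d in(('top',t),('scene',s)):
    P=cloud(d); ok=(d['depth']>0)
    def sel(x0,x1,y0,y1,z0,z1):
        m=ok&(P[...,0]>x0)&(P[...,0]<x1)&(P[...,1]>y0)&(P[...,1]<y1)&(P[...,2]>z0)&(P[...,2]<z1); return P[m]
    b=sel(.4,.8,.1,.35,-.02,.01); print(n,'bench z',np.median(b[:,2]))
    def rect(nm,q): 
        r=cv2.minAreaRect((q[:,:2]*1000).astype(np.float32)); print(nm,len(q),np.round(r[0],1),np.round(r[1],1),round(r[2],1),'med z',np.median(q[:,2]).round(3))
    rect('holder',sel(.4,.8,.12,.33,.018,.036))
    q=sel(.4,.8,.12,.33,.086,.108); print('holder high',len(q),q.mean(0).round(3))
    q=sel(.4,.6,-.15,.05,.12,.16); print('handle',len(q),q.mean(0).round(4))
    q=sel(.4,.62,-.15,.05,.085,.105); rect('mirror top',q)
    q=sel(.55,.75,-.25,-.1,.03,.15); rect('cam',q); print(q.max(0))
    q=sel(.5,.66,-.2,-.05,.006,.018); print('rail',len(q)); 
    if len(q)>5: l=cv2.fitLine(q[:,:2].astype(np.float32),cv2.DIST_HUBER,0,.01,.01).ravel(); print(l, np.arctan2(l[1],l[0]))
    q=sel(.4,.62,-.15,.05,.016,.028); rect('foot',q)
im=cv2.resize(t['pixels'][110:230,140:310],None,fx=4.6,fy=4.6,interpolation=cv2.INTER_CUBIC); cv2.imwrite('pics/topc.png',im)
im=cv2.resize(s['pixels'][140:300,220:380],None,fx=3.7,fy=3.7,interpolation=cv2.INTER_CUBIC); cv2.imwrite('pics/scc.png',im)
E
python3 meas.py
```

```text
top bench z 0.0011451686700464782
holder 830 [596.9 227.9] [ 68.8 264.1] 69.6 med z 0.031
holder high 83 [0.604 0.238 0.093]
handle 14 [ 0.4582 -0.049   0.1421]
mirror top 93 [503.5 -63.6] [79.1 71.9] 20.9 med z 0.093
cam 73 [ 738.5 -186.1] [42.6 22.2] 87.2 med z 0.084
[ 0.74990038 -0.16483431  0.09669402]
rail 261
[ 0.84710383 -0.5314274   0.6009071  -0.10384886] -0.56028473
foot 153 [560.4 -68.1] [ 64.7 135.7] 71.9 med z 0.022
scene bench z -0.0020357650172159107
holder 776 [599.6 225.2] [ 70.3 265.5] 70.6 med z 0.028
holder high 72 [0.619 0.235 0.089]
handle 37 [ 0.4627 -0.0507  0.132 ]
mirror top 160 [510.2 -48. ] [74.9 79.1] 53.1 med z 0.09
cam 75 [ 740.4 -191.5] [21.3 40.2] 20.7 med z 0.082
[ 0.7499746  -0.17011284  0.08911381]
rail 324
[ 0.897399   -0.44121993  0.5954872  -0.0996771 ] -0.4569576
foot 212 [533.6 -58.2] [68.1 55.7] 76.0 med z 0.02
```

View pics/topc.png

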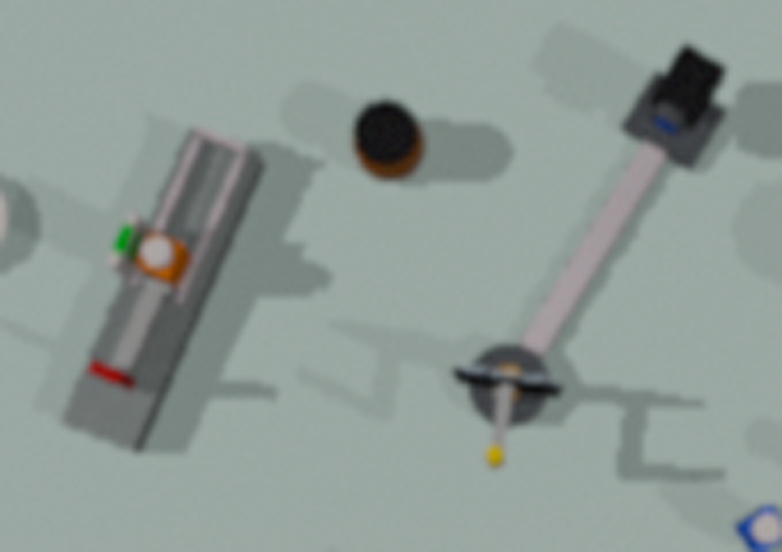

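View pics/scc.png

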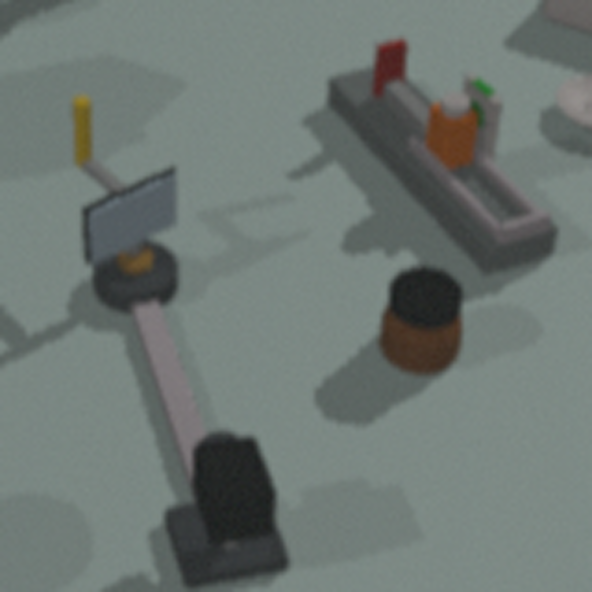

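Top crop: holder runs from its rear corner at (100,430) to (225,145), with the tab at (111,372). Foot centre is at (509,387), rail from (538,345) to (652,155), lens at (667,124) and handle top at (495,455). Casting rays for the rig now.

```bash
cat > m2.py <<'E'
import io,contextlib
with contextlib.redirect_stdout(io.StringIO()):
    from meas import *
T=lambda x,y,z:(onz(t,140+(x-1.8)/4.6,110+(y-1.8)/4.6,z)[:2]*1000).round(1)
S=lambda x,y,z:(onz(s,220+(x-1.3)/3.7,140+(y-1.3)/3.7,z)[:2]*1000).round(1)
print('foot',T(509,387,.022),'handle',T(495,455,.142),S(82,100,.142))
print('lens',T(667,124,.068),'mirror ends top',T(458,373,.096),T(558,389,.096))
# rail: grey-pink strip pixels via colour; fit line on z=.012 in both views
for n,d in(('top',t),('scene',s)):
    P=cloud(d); hsv=cv2.cvtColor(d['pixels'],cv2.COLOR_BGR2HSV).astype(int)
    a=np.array([520,-65]);b=np.array([690,-170]);u=(b-a)/np.linalg.norm(b-a)
    X=P[...,:2]*1000-a; l=X@u; w=X@np.array([-u[1],u[0]])
    h=hsv[...,0]; m=(d['depth']>0)&(l>45)&(l<185)&(abs(w)<35)&((h>140)|(h<12))&(hsv[...,2]>70)
    v_,u_=np.nonzero(m); Q=np.array([onz(d,x,y,.012)[:2] for x,y in zip(u_,v_)])*1000
    f=cv2.fitLine(Q.astype(np.float32),cv2.DIST_HUBER,0,.01,.01).ravel(); f*=np.sign(f[0])*np.array([1,1,np.sign(f[0]),np.sign(f[0])])
    print(n,len(Q),'rail pt',f[2:].round(1),'yaw',np.arctan2(f[1],f[0]).round(4))
    # handle yellow and cam
    g=cv2.inRange(hsv.astype(np.uint8),(20,120,80),(36,255,255)); yy,xx=np.nonzero(g); k=(xx>220)&(xx<270); print('yellow',xx[k].mean(),yy[k].mean(),yy[k].min(),k.sum(), onz(d,xx[k].mean(),yy[k].mean(),.142 if n=='top' else .113)*1000)
    g=cv2.inRange(hsv.astype(np.uint8),(100,80,30),(130,255,255)); yy,xx=np.nonzero(g); k=(xx>270)&(yy<150)&(yy>110); print('lens blue',k.sum(), onz(d,xx[k].mean(),yy[k].mean(),.068)*1000 if k.sum() else '')
E
python3 m2.py
```

```text
foot [524.9 -57.4] handle [458.8 -48.5] [461.2 -49.2]
lens [ 736.4 -178.7] mirror ends top [525.5 -17.7] [515.2 -95.3]
top 205 rail pt [ 625.7 -113.4] yaw -0.5212
yellow 247.2 208.5 207 10 [458.88760103 -48.45896901 142.        ]
lens blue 14 [ 736.53978396 -176.48065403   68.        ]
scene 289 rail pt [ 629.6 -117.7] yaw -0.5244
yellow 242.01754385964912 174.49122807017545 166 57 [459.12079401 -47.88795734 113.        ]
lens blue 0
```

```bash
cat > go.py <<'E'
import sys
from h import *
# target xyz mm, jaw yaw deg (tool y direction, mod 180)
def rel(tx,yaw=None):
    p,r,s=tool(); M=r.as_matrix()
    rv=np.zeros(3)
    if yaw is not None:
        best=None
        for k in(0,180):
            a=np.radians(yaw+k); x=np.array([0,0,-1.]); y=np.array([np.cos(a),np.sin(a),0]); T=np.stack([x,y,np.cross(x,y)],1)
            v=(r.inv()*R.from_matrix(T)).as_rotvec()
            if best is None or np.linalg.norm(v)<np.linalg.norm(best): best=v
        rv=best
    print('pos',(p*1000).round(1),'delta cm',(M.T@(np.array(tx)/1000-p)*100).round(2),'dr',rv.round(3),'F',np.round(s['contact_force'],1),'t',s['clock'],'w',round(s['width'],4),'q6',round(s['qpos'][5],2))
    return M
if __name__=='__main__':
    a=[float(v) for v in sys.argv[1:]]; M=rel(a[:3],a[3] if len(a)>3 else None); print(M.round(3).tolist())
E
python3 go.py 494.4 264.3 200 70
```

```text
pos [133.  558.9 230.5] delta cm [  3.08 -20.29  41.98] dr [ 0.115 -0.     0.002] F [0.  0.  0.7] t 0.1 w 0.0858 q6 -0.12
[[-0.001, 0.232, 0.973], [-0.002, 0.973, -0.232], [-1.0, -0.002, -0.0]]
```

```bash
python3 -m creep '{"delta_pos":[[0,-1,2],[0,-3,6],[0.5,-5,10.5],[1,-7.2,15],[1.5,-9.5,19.5],[2,-11.7,24],[2.5,-13.8,28.5],[3,-16,33],[3,-18,37],[3,-19.3,40]],"dr":[[0.01,0,0],[0.03,0,0],[0.05,0,0],[0.07,0,0],[0.09,0,0],[0.115,0,0],[0.115,0,0],[0.115,0,0],[0.115,0,0],[0.115,0,0]]}' -1 20; python3 go.py 494.4 264.3 55 70
```

```text
clock: 1.1
position: [0.4794, 0.2764, 0.2007]
ee_rot: [0.696, 0.123, 0.696, -0.124]
contact_force: [-0.1, 0.3, -0.0]
width: -0.0001
pos [479.4 276.4 200.7] delta cm [14.57 -0.61  1.83] dr [-0.002 -0.     0.001] F [-0.1  0.3 -0. ] t 1.1 w -0.0001 q6 -0.82
[[-0.0, 0.344, 0.939], [-0.001, 0.939, -0.344], [-1.0, -0.001, -0.0]]
```

```bash
python3 -m creep '{"delta_pos":[[1,-0.2,0.5],[3,-0.5,1.0],[5,-0.6,1.5],[7,-0.6,1.8],[9,-0.6,1.8],[11,-0.6,1.8],[12.5,-0.6,1.8],[13.7,-0.6,1.8],[14.3,-0.6,1.8],[14.3,-0.6,1.8]],"dr":[[0,0,0],[0,0,0],[0,0,0],[0,0,0],[0,0,0],[0,0,0],[0,0,0],[0,0,0],[0,0,0],[0,0,0]]}'; python3 - <<'E'
from h import *
d=cam('scene'); t=cam('top')
a=cv2.resize(d['pixels'][110:230,270:400],None,fx=3,fy=3,interpolation=cv2.INTER_CUBIC); b=cv2.resize(t['pixels'][120:240,130:260],None,fx=3,fy=3,interpolation=cv2.INTER_CUBIC)
cv2.imwrite('pics/a1.png',np.hstack([a,b])); print(tool()[0],tool()[2]['contact_force'])
E
```

```text
clock: 2.1
position: [0.4916, 0.2672, 0.0575]
ee_rot: [0.696, 0.122, 0.697, -0.123]
contact_force: [0.1, 0.2, -0.0]
width: 0.0001
[0.4927809  0.26750997 0.0587437 ] [-0.47072739  0.522896    0.05266255]
```

View pics/a1.png

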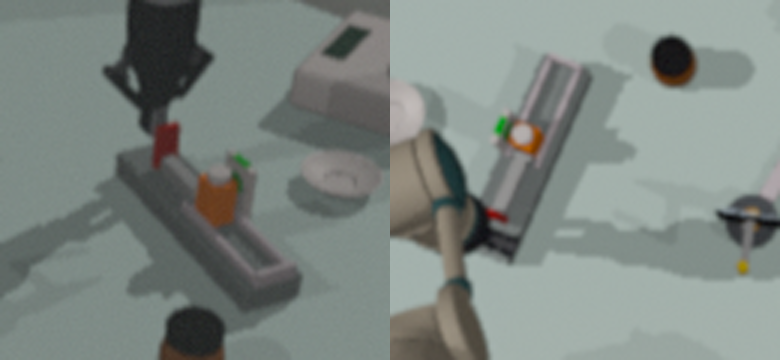

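Shut fingers stand just behind the red tab (left pane 160,125) and clear of it, and the cell is upright. Pushing now.

```bash
Z='[0,0,0]'; python3 -m creep '{"delta_pos":[[0,-0.2,0.4],[0,-0.2,0.8],[0,-0.2,1.2],[0,-0.2,1.6],[0,-0.2,2.0],[0,-0.2,2.4],[0,-0.2,2.9],[0,-0.2,3.4],[0,-0.2,3.9],[0,-0.2,4.4]],"dr":[[0,0,0],[0,0,0],[0,0,0],[0,0,0],[0,0,0],[0,0,0],[0,0,0],[0,0,0],[0,0,0],[0,0,0]]}'; python3 go.py 559.5 240.2 56
```

```text
clock: 3.2
position: [0.5332, 0.25, 0.0583]
ee_rot: [0.696, 0.123, 0.697, -0.123]
contact_force: [-3.9, 0.9, 3.8]
width: -0.0002
pos [533.2 250.   58.3] delta cm [ 0.23 -0.03  2.81] dr [0. 0. 0.] F [-3.9  0.9  3.8] t 3.2 w -0.0002 q6 -0.9
[[-0.001, 0.342, 0.94], [-0.0, 0.94, -0.342], [-1.0, -0.0, -0.001]]
```

```bash
python3 -m creep '{"delta_pos":[[0,0,0.5],[0,0,0.9],[0,0,1.3],[0,0,1.7],[0,0,2.1],[0,0,2.4],[0,0,2.7],[0,0,2.9],[0,0,2.9]],"dr":[[0,0,0],[0,0,0],[0,0,0],[0,0,0],[0,0,0],[0,0,0],[0,0,0],[0,0,0],[0,0,0]]}'; python3 go.py 566.8 237.9 56
```

```text
clock: 4.1
position: [0.5607, 0.24, 0.0581]
ee_rot: [0.696, 0.123, 0.696, -0.123]
contact_force: [-4.7, -0.9, 1.6]
width: 0.0001
pos [560.7 240.   58.1] delta cm [0.21 0.01 0.65] dr [0. 0. 0.] F [-4.7 -0.9  1.6] t 4.1 w 0.0001 q6 -0.93
[[0.0, 0.342, 0.94], [-0.0, 0.94, -0.342], [-1.0, -0.0, 0.0]]
```

```bash
python3 -m creep '{"delta_pos":[[0,0,0.2],[0,0,0.4],[0,0,0.5],[0,0,0.5]],"dr":[[0,0,0],[0,0,0],[0,0,0],[0,0,0]]}'; python3 -m creep '{"delta_pos":[[0,0,0.2],[0,0,0.2]],"dr":[[0,0,0],[0,0,0]]}';python3 -m creep '{"delta_pos":[[0,0,0.2],[0,0,0.2]],"dr":[[0,0,0],[0,0,0]]}'
```

```text
clock: 4.5
position: [0.5652, 0.2384, 0.0582]
ee_rot: [0.696, 0.123, 0.696, -0.123]
contact_force: [-4.8, -1.5, 1.4]
width: -0.0003
clock: 4.7
position: [0.5653, 0.2383, 0.0582]
ee_rot: [0.695, 0.123, 0.698, -0.123]
contact_force: [-8.2, 0.1, 4.2]
width: 0.0001
clock: 4.9
position: [0.5653, 0.2383, 0.0582]
ee_rot: [0.694, 0.123, 0.699, -0.123]
contact_force: [-11.6, 2.2, 7.2]
width: -0.0
```

Force rises while position stalls at the expected travel, so the slide is fully in. Easing back so the slide follows.

```bash
python3 -m creep '{"delta_pos":[[0,0,-0.5],[0,0,-1.2],[0,0,-2],[0,0,-2.9],[0,0,-3.8],[0,0,-4.7],[0,0,-5.6],[0,0,-6.4],[0,0,-7.2],[0,0,-8]],"dr":[[0,0,0],[0,0,0],[0,0,0],[0,0,0],[0,0,0],[0,0,0],[0,0,0],[0,0,0],[0,0,0],[0,0,0]]}';python3 -m creep '{"delta_pos":[[0,0,-0.4],[-2,0,-0.6],[-5,0,-0.6],[-9,0,-0.6],[-13,0,-0.6],[-16,0,-1],[-17,0,-3],[-17,0,-6],[-17,0,-10],[-17,0,-13]],"dr":[[0,0,0],[0,0,0],[0,0,0],[0,0,0],[0,0,0],[0,0,0],[0,0,0],[0,0,0],[0,0,0],[0,0,0]]}'; python3 - <<'E'
from h import *
d=cam('scene'); t=cam('top')
a=cv2.resize(d['pixels'][110:230,270:400],None,fx=3,fy=3,interpolation=cv2.INTER_CUBIC); b=cv2.resize(t['pixels'][120:240,130:260],None,fx=3,fy=3,interpolation=cv2.INTER_CUBIC)
cv2.imwrite('pics/a2.png',np.hstack([a,b]))
for n,d in(('s',d),('t',t)):
    P=cloud(d); hsv=cv2.cvtColor(d['pixels'],cv2.COLOR_BGR2HSV)
    for nm,lo,hi in(('red',(0,140,60),(6,255,255)),('red',(172,140,60),(180,255,255)),('orange',(8,140,80),(20,255,255)),('green',(45,90,40),(85,255,255))):
        m=cv2.inRange(hsv,lo,hi); k,l,st,c=cv2.connectedComponentsWithStats(m)
        for i in range(1,k):
            q=P[(l==i)&(d['depth']>0)]
            if st[i,4]>10 and len(q) and abs(np.median(q[:,0])-.6)<.15 and abs(np.median(q[:,1])-.2)<.15:
                print(n,nm,st[i],c[i].round(1),np.median(q,0).round(3),q.max(0).round(3))
E
python3 go.py 459.0 -48.3 230 70
```

```text
clock: 5.9
position: [0.4943, 0.2653, 0.0588]
ee_rot: [0.697, 0.123, 0.695, -0.122]
contact_force: [0.5, -0.1, 0.1]
width: 0.0002
clock: 6.9
position: [0.368, 0.3091, 0.2272]
ee_rot: [0.695, 0.122, 0.697, -0.123]
contact_force: [-0.4, 1.2, 0.5]
width: -0.0004
s red [322 152   7  11  38] [324.8 156.2] [0.522 0.25  0.069] [0.528 0.259 0.085]
s orange [347 180  13  17 153] [352.9 188.3] [0.684 0.188 0.06 ] [0.692 0.207 0.08 ]
s green [347 168   3   6  16] [348.  170.5] [0.622 0.242 0.068] [0.628 0.248 0.074]
t red [160 189   8   4  17] [163.2 190.6] [0.518 0.254 0.089] [0.526 0.266 0.092]
t orange [177 147  11   9  41] [183.1 152. ] [0.664 0.189 0.075] [0.682 0.214 0.086]
t green [165 159   5   7  27] [167.  161.9] [0.623 0.244 0.095] [0.653 0.273 0.101]
pos [366.2 309.4 227.3] delta cm [ -0.29 -30.51  20.84] dr [ 0.004 -0.004  0.002] F [ 0.6 -1.  -0.2] t 7.0 w 0.0004 q6 -0.67
[[-0.004, 0.339, 0.941], [-0.001, 0.941, -0.339], [-1.0, -0.002, -0.004]]
```

View pics/a2.png

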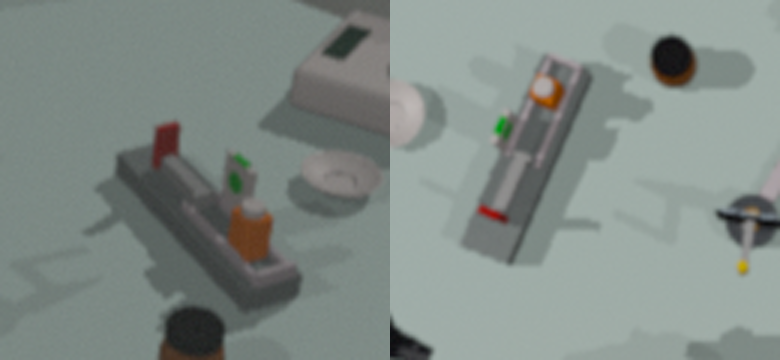

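Cell stands at (353,188) in the scene view, at holder x +62. The tab is back at its start pixel, and the green marker is visible and measures (0.622,0.242,0.068), as predicted. On to the handle.

```bash
python3 go.py 459.0 -48.3 230 97; python3 -m creep '{"delta_pos":[[0,-2,1.5],[0,-5,3.5],[0,-8,5.5],[0,-11.5,8],[0,-15,10.5],[0,-19,13],[0,-22.5,15.5],[0,-26,18],[0,-29,20],[0,-30.3,20.8]],"dr":[[0,0,0],[0,0,0],[0,0,0],[0,0,0],[0,0,0],[0,0,0],[0,0,0],[0,0,0],[0,0,0],[0,0,0]]}' 1 25; python3 go.py 459.0 -48.3 150 97
```

```text
pos [366.2 309.4 227.3] delta cm [ -0.29 -30.51  20.84] dr [-0.468 -0.004  0.001] F [ 0.6 -1.  -0.2] t 7.0 w 0.0004 q6 -0.67
[[-0.004, 0.339, 0.941], [-0.001, 0.941, -0.339], [-1.0, -0.002, -0.004]]
clock: 8.0
position: [0.464, -0.0501, 0.2274]
ee_rot: [0.696, 0.123, 0.696, -0.124]
contact_force: [0.1, 0.3, 0.4]
width: 0.0856
pos [464.  -50.1 227.4] delta cm [ 7.74  0.01 -0.53] dr [-0.474 -0.     0.001] F [0.1 0.3 0.4] t 8.0 w 0.0856 q6 -1.47
[[-0.0, 0.345, 0.939], [-0.001, 0.939, -0.345], [-1.0, -0.001, 0.0]]
```

```bash
python3 -m creep '{"delta_pos":[[0.5,0,-0.2],[1,0,-0.4],[2,0,-0.5],[3,0,-0.5],[4,0,-0.5],[5,0,-0.5],[5,0,-0.5],[5,0,-0.5]],"dr":[[-0.1,0,0],[-0.2,0,0],[-0.3,0,0],[-0.4,0,0],[-0.47,0,0],[-0.47,0,0],[-0.47,0,0],[-0.47,0,0]]}'; python3 go.py 459.0 -48.3 102 97
```

```text
clock: 8.8
position: [0.4586, -0.0451, 0.178]
ee_rot: [0.706, -0.042, 0.706, 0.043]
contact_force: [0.4, -0.6, 0.1]
width: 0.0855
pos [458.6 -45.1 178. ] delta cm [ 7.6  -0.33  0.  ] dr [-0.002 -0.001 -0.   ] F [ 0.4 -0.6  0.1] t 8.8 w 0.0855 q6 -1.94
[[-0.001, -0.12, 0.993], [0.0, 0.993, 0.12], [-1.0, 0.0, -0.001]]
```

```bash
python3 -m creep '{"delta_pos":[[0.8,-0.3,0],[2,-0.3,0],[3.2,-0.3,0],[4.4,-0.3,0],[5.6,-0.3,0],[6.8,-0.3,0],[7.4,-0.3,0],[7.6,-0.3,0],[7.6,-0.3,0]],"dr":[[0,0,0],[0,0,0],[0,0,0],[0,0,0],[0,0,0],[0,0,0],[0,0,0],[0,0,0],[0,0,0]]}'; python3 -m creep '{"delta_pos":[[0,0,0],[0,0,0],[0,0,0],[0,0,0],[0,0,0],[0,0,0],[0,0,0],[0,0,0]],"dr":[[0,0,0],[0,0,0],[0,0,0],[0,0,0],[0,0,0],[0,0,0],[0,0,0],[0,0,0]]}' -0.8 30; python3 - <<'E'
from h import *
d=cam('scene'); t=cam('top')
a=cv2.resize(d['pixels'][110:240,190:320],None,fx=3,fy=3,interpolation=cv2.INTER_CUBIC); b=cv2.resize(t['pixels'][130:260,190:320],None,fx=3,fy=3,interpolation=cv2.INTER_CUBIC)
cv2.imwrite('pics/a3.png',np.hstack([a,b])); print(tool()[0],tool()[2]['width'],tool()[2]['contact_force'])
E
```

```text
clock: 9.7
position: [0.4593, -0.0482, 0.1023]
ee_rot: [0.706, -0.043, 0.706, 0.043]
contact_force: [0.1, -0.0, 0.3]
width: 0.0854
clock: 10.5
position: [0.4592, -0.0479, 0.1025]
ee_rot: [0.706, -0.043, 0.706, 0.043]
contact_force: [-0.3, 1.9, 2.6]
width: 0.0132
[ 0.45915625 -0.04796702  0.10246621] 0.013119084477473104 [-1.03382869  0.70805417  3.74127127]
```

View pics/a3.png

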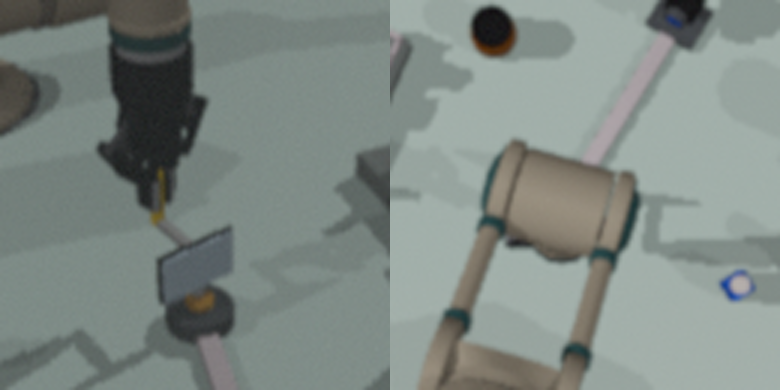

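Post is gripped (width 13 mm ≈ 14 mm post), and the mirror is still at rest. I'll find the stop by nudging +y so the joint zero is known exactly.

```bash
for i in 1 2 3; do python3 -m creep '{"delta_pos":[[0,0.1,0],[0,0.1,0],[0,0.1,0]],"dr":[[0,0,0],[0,0,0],[0,0,0]]}' >/dev/null; python3 - <<'E'
from h import *
p,r,s=tool(); M=r.as_matrix(); print((p*1000).round(2),'F tool',(M.T@s['contact_force']).round(2),s['width'])
E
done
```

```text
[459.19 -47.57 102.45] F tool [-3.84 -1.68 -0.91] 0.013050065739124771
[459.22 -47.28 102.46] F tool [-3.62 -5.15 -1.49] 0.013453198026251634
[459.27 -47.07 102.49] F tool [-1.85 -8.55 -2.06] 0.0131922134190684
```

Stop found: zero-force handle position is about (459.2,-47.7). Needed joint is ≈0.491, which puts the handle at about (463.3,-80.6). Swinging along the arc.

```bash
python3 -m creep '{"delta_pos":[[0,-0.3,0],[0,-0.7,-0.1],[0,-1.1,-0.16],[0,-1.5,-0.2],[0,-1.9,-0.2],[0,-2.3,-0.2],[0,-2.7,-0.15],[0,-3.1,-0.08],[0,-3.4,0],[0,-3.4,0]],"dr":[[0,0,0],[0,0,0],[0,0,0],[0,0,0],[0,0,0],[0,0,0],[0,0,0],[0,0,0],[0,0,0],[0,0,0]]}'; python3 -m creep '{"delta_pos":[[0,0,0],[0,0,0],[0,0,0]],"dr":[[0,0,0],[0,0,0],[0,0,0]]}' >/dev/null; python3 go.py 463.3 -80.6 102.5
```

```text
clock: 12.5
position: [0.4624, -0.0784, 0.1024]
ee_rot: [0.705, -0.042, 0.706, 0.043]
contact_force: [-1.8, 2.5, 7.4]
width: 0.0131
pos [462.3 -78.1 102.4] delta cm [-0.01 -0.27  0.07] dr [0. 0. 0.] F [-2.7  3.2  6.9] t 12.8 w 0.0131 q6 -2.01
[[-0.001, -0.12, 0.993], [0.002, 0.993, 0.12], [-1.0, 0.002, -0.001]]
```

```bash
python3 -m creep '{"delta_pos":[[0,-0.15,0.04],[0,-0.27,0.06],[0,-0.27,0.06],[0,-0.27,0.06],[0,-0.27,0.06]],"dr":[[0,0,0],[0,0,0],[0,0,0],[0,0,0],[0,0,0]]}'; for i in 1 2 ; do python3 -m creep '{"delta_pos":[[0,0,0],[0,0,0],[0,0,0]],"dr":[[0,0,0],[0,0,0],[0,0,0]]}' >/dev/null;  python3 go.py 463.3 -80.6 102.5;done
python3 - <<'E'
from h import *
s=cam('scene'); np.savez('fin.npz',**{k:s[k] for k in('pixels','depth','intrinsics','rvec','tvec')})
a=cv2.resize(s['pixels'][110:240,200:380],None,fx=4.4,fy=4.4,interpolation=cv2.INTER_CUBIC)
cv2.imwrite('pics/a4.png',a)
# mirror direction from depth: glass points between z .045 and .09
P=cloud(s); Q=P[(s['depth']>0)&(np.hypot(P[...,0]-.5266,P[...,1]+.0563)<.042)&(P[...,2]>.05)&(P[...,2]<.092)]
for it in range(3):
    c=np.median(Q,0) if it==0 else Q.mean(0); u,S,V=np.linalg.svd(Q-Q.mean(0)); n=V[2]; n*=np.sign(n[0]); Q=Q[abs((Q-Q.mean(0))@n)<.005]
print(len(Q),'normal',n.round(3),'yaw',np.arctan2(n[1],n[0]).round(4),'S',S.round(3),'mean',Q.mean(0).round(4))
E
```

```text
clock: 13.3
position: [0.4632, -0.0806, 0.1024]
ee_rot: [0.705, -0.042, 0.706, 0.043]
contact_force: [-1.5, 2.5, 7.0]
width: 0.013
pos [463.2 -80.6 102.4] delta cm [-0.01 -0.    0.01] dr [0. 0. 0.] F [-1.2  1.3  7. ] t 13.6 w 0.0129 q6 -2.01
[[-0.001, -0.12, 0.993], [0.002, 0.993, 0.12], [-1.0, 0.002, -0.001]]
pos [463.1 -80.6 102.4] delta cm [-0.01 -0.    0.02] dr [0. 0. 0.] F [-1.3  2.8  6. ] t 13.9 w 0.0133 q6 -2.01
[[-0.001, -0.12, 0.993], [0.002, 0.993, 0.12], [-1.0, 0.002, -0.001]]
67 normal [0.825 0.276 0.494] yaw 0.3231 S [0.188 0.062 0.023] mean [ 0.5277 -0.0619  0.0688]
```

View pics/a4.png

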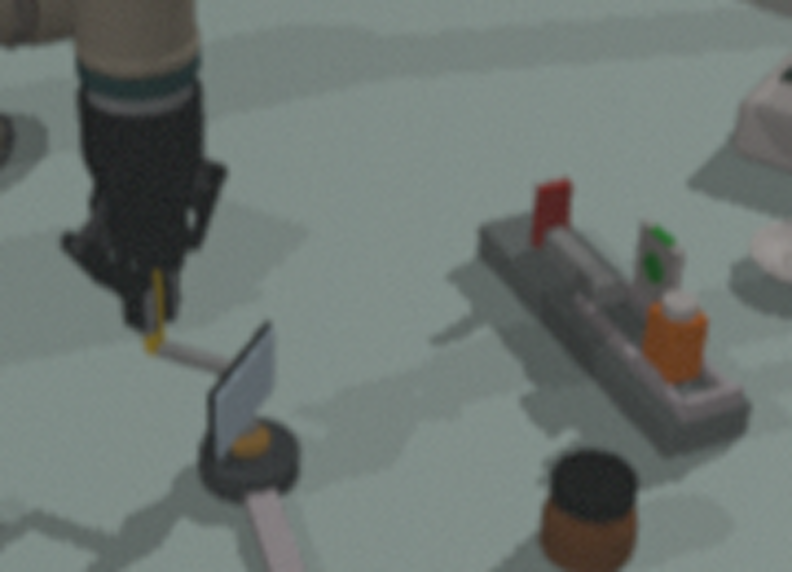

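The mirror has turned, its top edge now running (212,393)–(270,325). The marker is uncovered at (653,267), the cell stands, and the tab is out. Quick independent check from the top edge.

```bash
python3 - <<'E'
from h import *
d=dict(np.load('fin.npz')); d['R']=cv2.Rodrigues(d['rvec'])[0]; d['t']=d['tvec'].ravel()
def yaw(d,ox,oy,f,a,b,z):
    A,B=[onz(d,ox+(x-f/2+.5)/f,oy+(y-f/2+.5)/f,z)[:2] for x,y in(a,b)]; v=B-A; return np.linalg.norm(v)*1000, np.arctan2(v[1],v[0])-np.pi/2,(A+B)/2
print('rest',yaw(d,220,140,3.7,(84,208),(176,170),.096))
print('fin',yaw(d,200,110,4.4,(211,392),(270,325),.096))
p,r,s=tool(); piv=np.array([.5266,-.0563]); mk=np.array([.6222,.2412]); ln=np.array([.7355,-.1768])
# joint from chord, and from grip bearing
H=p[:2]; H0=np.array([.4592,-.0477]); j=2*np.arcsin(np.linalg.norm(H-H0)/2/.068)
for yw in(-.518,-.522,-.526):
    b=yw+.8+2*j; m=mk-piv; print(yw,'j',j.round(4),'marker y in sight mm',((-np.sin(b)*m[0]+np.cos(b)*m[1])*1000).round(1))
n=np.arctan2(*(piv-H)[::-1]); print('normal',n,'bisector',(np.arctan2(*(mk-piv)[::-1])+np.arctan2(*(ln-piv)[::-1]))/2, s['clock'])
E
```

```text
rest (np.float64(83.18779100243017), np.float64(-0.16603835686457735), array([ 0.52436163, -0.05771713]))
fin (np.float64(78.1484087102465), np.float64(0.3256629460953451), array([ 0.52425799, -0.05963581]))
-0.518 j 0.4925 marker y in sight mm -2.2
-0.522 j 0.4925 marker y in sight mm -1.0
-0.526 j 0.4925 marker y in sight mm 0.3
normal 0.36591802598425777 bisector 0.36833248087969883 13.95
```

```bash
python3 -c "
from rig import manip
s=manip.get_state(); print(s['position'],s['qd'].round(3)); print(manip.sign_off())"
```

```text
[ 0.46314247 -0.08061531  0.10239286] [ 0.001  0.001  0.001 -0.001 -0.     0.   ]
the job is handed in; nothing more can be done
None
```

The job is done and handed in at about 14 s of the 48 s allowed, with the gripper still holding the mirror steady at its angle.

- **Ejector:** I pushed the red slide until it stalled at the expected full travel, with the force climbing to about 12 N at the stop. It then sprang all the way back: the tab returned to its starting place in both camera views. The orange cell was pushed about 60 mm along the holder. It is still standing, and the arm never touched it.
- **Mirror:** I gripped the yellow handle, found the rest stop by feel, and swung the mirror to a joint angle of about 0.492 rad. The line of sight should pass within about 2 mm of the marker's centre. I worked this out from measured positions, because I had no picture from the rig's camera itself.
- **Checks that agreed:** The change in the mirror's top edge between pictures also gave 0.492 rad. The mirror's direction from the grip position (0.366 rad) was close to the direction needed (0.368 rad).
- **Checks that disagreed:** A plane fitted to the mirror's depth points gave 0.32 rad, but it came out badly tilted, so I dropped it. Absolute angles read from the top edge were about 0.04 rad low both at rest and at the end, so I trusted only their difference.
- **Not explained:** The wrist reads about 6–7 N upward while holding the handle; I put this down to the grip and left it.

I kept the arm clear of the other things on the bench, and none looked moved in the cropped views I checked. I did not measure them again at the end.

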